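# Free a chocked centrifuge rotor and spin it

### The job

The transport chock is jammed in the spring clip of the centrifuge drive and stops the rotor. Hold the wooden block and knock the chock sideways with it, along the ledge, until it is clear of the clip (no fingers on the chock and no forcing the rotor while it is still in there), then lay the block down on the worktop and lift the chock out into the steel tray. Then spin the rotor by hand so that it coasts on its own for at least one full turn and two seconds, keep clear meanwhile, and leave the other things where they are.

Things in the scene. Friction and masses are not known exactly. Their poses are not given: they have to be found in the camera images.
- stand: Grey open centrifuge drive, fixed. Origin on the rotor axis at worktop height; yaw varies by 0.2 rad. Round foot 140 mm across and 20 mm high; towards the robot (-x) a ledge, also 20 mm high, x -153 to -53, y -85 to 85 mm, with the clip that holds the chock. A column of radius 20 mm under the rotor.
- clip (a point): Middle of the spring clip, stand (-110, 0, 27) mm. Two steel jaws 24 mm long in y, z 20 to 34: fixed one at stand x -92 to -82, sprung one at x -136 to -128 with housing to -151; open upwards and at both y ends. They nip the chock with 11 N: pushing it along the stand's y, either way, takes 10 to 20 N until it has moved 36 mm and is clear. The empty clip closes to a gap of 34 mm.
- rotor_hub (a point): Point on the rotor's upright axis, fixed, 69 mm above the worktop. Aluminium rotor with three arms 120 degrees apart: hub radius 19 mm, arms 14 mm wide, z 60 to 78 mm, bare from radius 19 to 53 mm, then an upright open cup 32 mm across centred at radius 69 (z 46 to 86 mm). It sweeps a radius of 85 mm; spindle nut top at z 94 mm.
- cup (a point): Centre of the cup of one of the three arms, 69 mm from the axis; turns with the rotor.
- rotor (a joint): Rotor angle in rad, positive counter-clockwise from above, no limit. At 0 the arm of cup points along the stand's +x, the others at +120 and -120 degrees, so the chock (at 180 degrees) stands mid-gap. Left alone the rotor loses about 0.7 rad/s of speed each second: a full turn on its own needs about 3 rad/s at release.
- chock_mid (a point): Centre of the chock: a loose upright grey plastic block 36 mm (its x) by 46 mm (its y) by 68 mm high, about 0.25 kg, at the start in the clip and standing on the ledge (z 20 to 88 mm), axes along the stand's. On its +x side a nose (24 mm wide in y, z 65 to 87 mm) reaches 14 mm farther, to 32 mm from the centre and 7 mm into the rotor's sweep.
- block_mid (a point): Centre of the loose wooden knocking block, 26 mm wide (its x), 140 mm long (its y), 45 mm high, about 0.15 kg, lying on the front of the worktop to the left of the drive.
- tray: Fixed open steel tray, 120 mm (x) by 100 mm (y), 22 mm high, walls and floor about 4 mm; origin at the centre of its underside. To the right of the drive.
- jar: Bystander: sample jar with screw lid, 59 mm across, 65 mm high; origin under its centre.
- petri: Bystander: petri dish with lid, 61 mm across, 15 mm high; origin under its centre.
- stopper: Bystander: dark rubber stopper, 33 mm across, 27 mm high, behind the drive; origin under its centre.

How it is judged (in metres and radians):
On the way, in this order (a step that is already met when the one before it is completed fails the run):
1. the chock has been knocked sideways out of the clip ((y of chock_mid in the frame of stand above 0.032 m or y of chock_mid in the frame of stand below -0.032 m) and contact force between block and chock above 0.2 N).
2. the chock is in the tray and let go (x of chock_mid in the frame of tray between -0.06 and 0.06 m and y of chock_mid in the frame of tray between -0.05 and 0.05 m and height (world z) of chock_mid below 0.055 m and linear speed of chock below 0.03 m/s and contact force between the fingers and chock below 0.1 N), for 0.2 s.
3. the rotor coasts untouched, faster than 1.5 rad/s for 2 s (which is what a full turn on its own takes) ((velocity of joint rotor above 1.5 rad/s or velocity of joint rotor below -1.5 rad/s) and contact force between anything else and rotor below 0.05 N), for 2 s.
At the end, for the whole second after the job is handed in: The chock rests in the tray (its centre within the tray's outline and below 55 mm) and the block lies on the worktop (centre below 35 mm), both at rest; the rotor may still be turning (x of chock_mid in the frame of tray between -0.06 and 0.06 m and y of chock_mid in the frame of tray between -0.05 and 0.05 m and height (world z) of chock_mid below 0.055 m and linear speed of each of chock, block below 0.03 m/s and height (world z) of block_mid between 0 and 0.035 m); the robot touches nothing.
It fails at once if the robot touches the chock with more than 0.5 N while it is still in the clip (within 30 mm of the clip's middle) ((y of chock_mid in the frame of stand between -0.03 and 0.03 m and x of chock_mid in the frame of stand between -0.14 and -0.08 m and z of chock_mid in the frame of stand below 0.075 m) and contact force between any of the fingers, the arm and chock above 0.5 N).
It fails at once if the fingers push the rotor with more than 1 N while the chock is still in the clip ((y of chock_mid in the frame of stand between -0.03 and 0.03 m and x of chock_mid in the frame of stand between -0.14 and -0.08 m and z of chock_mid in the frame of stand below 0.075 m) and contact force between the fingers and rotor above 1 N).
It fails at once if the jar, petri dish or stopper is moved more than 30 mm (distance of any of jar, petri, stopper from where it was at the start of the episode above 0.03 m).
It also fails if it takes over 64 s, if anything falls off the work surface, if the arm or the gripper's body presses on something with over 40 N, if the wrist force passes 120 N, or if a joint passes its speed limit or range.

### The arm

A 6-joint arm with a two-finger parallel gripper is mounted at the origin on a cart in front of the work surface, level with it; the furniture and walls round the work are solid. World frame = base frame: x ahead of the robot, y to its left, z up, the work surface at z = 0. Lengths are in m, angles in degrees, forces in N, time in s.
With the tool pointing down it reaches from about 0.4 to 0.825 m from the base axis. Payload 7 kg.
Tool frame: the origin (TCP) lies at the very end of the fingers, on their centre line; the grasp point (between the pads) lies 19 mm behind it; z points along the fingers, x is the direction in which the jaws open and shut, and the axes are right-handed (so a half turn about z gives the same grasp; the last joint's range is limited). The gripper opens to 88 mm and grips with 3 to 60 N. Pads are 19 mm wide; open, the fingers measure 130 mm over their backs; the gripper's body (78 mm by 193 mm) begins 47 mm behind the grasp point.
Start: joints at [-57.118, 20.546, 0.682, 0, -70.136, -16.507], TCP at [0.19, -0.648, 0.227] pointing down, gripper open.
Joint ranges: [-176.03, 176.03], [-82.01, 121.73], [-58.28, 71.71], [-173.87, 95.51], [-174.79, -0.11], [-173.66, 173.66]. Speed limits (degrees/s): [136.94, 136.94, 172.46, 180, 180, 180].

### API

Orientations are given as [roll, pitch, yaw] about the fixed x, y, z axes, in that order (R = Rz(yaw) Ry(pitch) Rx(roll)).
In Python, from plant import get_state, optics, order, finder gives the robot as it stands.
- The arm moves only by the shell command python3 -m crank 'ROWS' [FORCE]. ROWS is JSON, a list of rows, each an object of numbers: "dx", "dy", "dz": the shift along the tool's x, y, z in mm; "wx", "wy", "wz": the turn, a rotation vector about the tool's x, y, z in degrees; "hand": the opening in per cent of the stroke, from 0 (shut) to 100 (fully open). A call has 1 to 10 rows; each row shifts and turns the commanded pose from where the row before left it, along the tool's axes as they then stand; what a row does not reach is not made up. A row lasts 1/8 s, in which the tool goes at most 62.5 mm and 10.7 degrees, less where a joint would pass 70% of its speed; a pose out of reach is approached as far as the arm can. A call is refused whole if a number of a shift passes 62.5 or a number of a turn 10.7, either way. A call with a gripper value outside its range is refused whole. The fingers move at their own pace and stop on an object; FORCE is the grip in N (left out, the last holds). Time passes only in rows, so rows that do not move let the fingers close. It gives the time, the measured TCP pose, the force and the opening at its end, in the units of the state.
- get_state(): the state, without advancing time (a new reading comes with each control period).
- optics.capture(name): name is "scene" or "top"; returns the picture (384x512x3 uint8, blue, green, red); there is no depth.
- optics.calibration(name): a dict with "intrinsics" (3x3 intrinsics, pixels), "k1" (the pictures are not rectified: a ray, as slopes to the right and down, at radius r is drawn at 1 + k1 r^2 times it, then the intrinsics apply), "R" (3x3) and "t" (3): a world point X has camera coordinates R X + t. Camera axes: x right, y down, z forward; pixel columns grow to the right and rows downward; lengths in m; the calibration is good to about 2 mm. A picture is of the moment at which its call begins. calibration takes no time and is no camera call.
- order.close_job(): hands the job in, once; it reports no verdict.
Trained networks look in the newest picture that a camera, given by its name, has taken for a name from the list of things; names that differ only in an ending like _2 or _b are one class to them, and where a whole thing is asked for, a point or a joint stands for the part that bears it (a point fixed in the world has none). Each returns a list of dicts, best first, with "conf" (0 to 1); they miss things now and then, are a little off and sometimes report something else, mostly with a low value. They report only what shows in the picture. A call takes as long as a camera call.
- finder.masks_of(thing, camera): "mask" (384x512 bool, what is visible of it) and "rect" ([centre column, centre row, width, height] in pixels, round what is visible of it).
- finder.place_of(thing, camera): "centre" ([column, row] in pixels: a listed point, or the origin of a listed thing).
The state is a dict: "time_s": time; "joints": joint angles; "qd": joint speeds; "joint_torque": joint torques, N m; "tcp_pos": TCP position; "eef_rot": TCP orientation; "contact_force": force on the tool from outside, world axes, zero at the start; "moment": the same for the moment, N m; "gripper_width": finger opening in m.
Only numpy, scipy, OpenCV 4.12 (cv2) and the standard library are available. Lean on these libraries where they do the work, as an engineer would, in place of code of your own. Each camera call takes 0.05 s, during which the arm holds its last target.

## Working session

There is one attempt and no reset: what is moved stays moved. The work goes in short steps, Python scripts to look and compute and a shell command to move; the robot and the scene stay as the last step left them, time stands still between calls to the robot, and variables do not carry over. Pictures are saved under pics/ and viewed, and the job is handed in when it is done.

```bash
ls; mkdir -p pics
cat > h.py <<'E'
import numpy as np, cv2
from plant import get_state, optics, order, finder
def cal(n):
    c=optics.calibration(n); return np.array(c["intrinsics"]),c["k1"],np.array(c["R"]),np.array(c["t"])
def ray(n,px):
    K,k1,R,t=cal(n)
    d=np.array([k1,0,0,0,0.]) 
    u=cv2.undistortPoints(np.array([[px]],float),K,d)[0,0]
    o=-R.T@t; v=R.T@np.array([u[0],u[1],1]); return o,v
def atz(n,px,z):
    o,v=ray(n,px); return o+v*(z-o[2])/v[2]
def proj(n,X):
    K,k1,R,t=cal(n)
    p,_=cv2.projectPoints(np.array(X,float).reshape(-1,3),cv2.Rodrigues(R)[0],t,K,np.array([k1,0,0,0,0.]));return p[:,0]
def tri(p1,p2):
    o1,v1=ray("scene",p1);o2,v2=ray("top",p2)
    v1/=np.linalg.norm(v1);v2/=np.linalg.norm(v2)
    A=np.stack([v1,-v2],1);s=np.linalg.lstsq(A,o2-o1,rcond=None)[0]
    a=o1+s[0]*v1;b=o2+s[1]*v2;return (a+b)/2,np.linalg.norm(a-b)
E
python3 - <<'E'
from h import *
np.set_printoptions(precision=4,suppress=True)
for n in("scene","top"):
    im=optics.capture(n);cv2.imwrite(f"pics/{n}0.png",im)
    K,k1,R,t=cal(n);print(n,K.tolist(),k1,-R.T@t,R[2])
    for th in ["stand","clip","rotor_hub","cup","chock_mid","block_mid","tray","jar","petri","stopper"]:
        print(th,[(np.round(d["centre"],1).tolist(),round(d["conf"],2)) for d in finder.place_of(th,n)[:3]])
print(get_state())
E
```

```text
pics
scene [[435.4928875727581, 0.0, 255.37414436830522], [0.0, 435.4928875727581, 192.23381421662512], [0.0, 0.0, 1.0]] 0.04635839138518247 [-0.4539  1.0822  0.8333] [ 0.6323 -0.6191 -0.4657]
stand [([288.1, 193.0], 0.79)]
clip [([310.4, 198.2], 0.77)]
rotor_hub [([287.0, 181.4], 0.57)]
cup [([276.9, 171.5], 0.55), ([288.6, 178.7], 0.39)]
chock_mid [([307.0, 190.5], 0.77)]
block_mid [([251.9, 238.6], 0.87), ([314.7, 182.8], 0.33)]
tray [([308.1, 196.4], 0.61), ([317.0, 181.4], 0.54)]
jar [([202.0, 273.5], 0.56), ([253.4, 237.2], 0.5)]
petri [([348.7, 185.8], 0.45)]
stopper [([251.9, 194.0], 0.47), ([317.4, 180.0], 0.42)]
top [[493.13239184110455, 0.0, 258.1975171291815], [0.0, 493.13239184110455, 189.92981311638744], [0.0, 0.0, 1.0]] 0.03304764743103682 [0.416  0.0861 1.5383] [ 0.0821  0.0067 -0.9966]
stand [([324.5, 181.9], 0.7)]
clip [([322.3, 216.1], 0.77)]
rotor_hub [([323.3, 179.4], 0.87), ([137.0, 226.0], 0.72)]
cup []
chock_mid [([323.6, 213.7], 0.75), ([324.9, 155.5], 0.44)]
block_mid [([207.1, 227.7], 0.92)]
tray []
jar [([139.8, 228.1], 0.95)]
petri [([391.1, 233.7], 0.7)]
stopper [([284.9, 150.4], 0.58)]
{'time_s': 1.1, 'joints': array([-57.1187,  20.547 ,   0.683 ,  -0.0011, -70.1351, -16.5071]), 'qd': array([ 0.0004,  0.0217,  0.0446, -0.0768,  0.0214, -0.0747]), 'joint_torque': array([ -0.0003, -58.2402,  29.3298,   7.0024,   0.0124,  -0.    ]), 'tcp_pos': array([ 0.1903, -0.6476,  0.2266]), 'eef_rot': array([179.9987,   0.0006, 106.3738]), 'contact_force': array([-0.7819, -0.2393, -0.1662]), 'moment': array([ 0.0173, -0.0029,  0.0266]), 'gripper_width': 0.08742033001222191}
```

Run:
```python
import cv2
a=cv2.imread("pics/top0.png");cv2.imwrite("pics/top0z.png",cv2.resize(a[100:300,100:430],None,fx=2.4,fy=2.4,interpolation=3))
a=cv2.imread("pics/scene0.png");cv2.imwrite("pics/scene0z.png",cv2.resize(a[120:310,170:400],None,fx=3,fy=3,interpolation=3))
```

```text
(no output)
```

View pics/top0z.png

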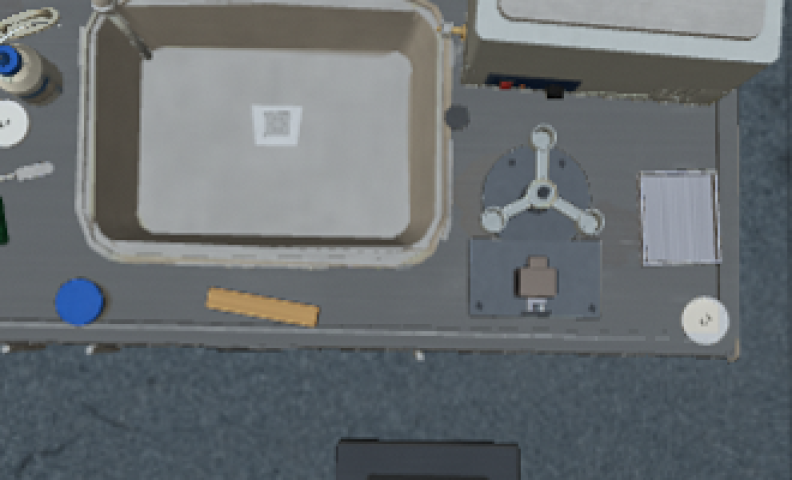

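View pics/scene0z.png

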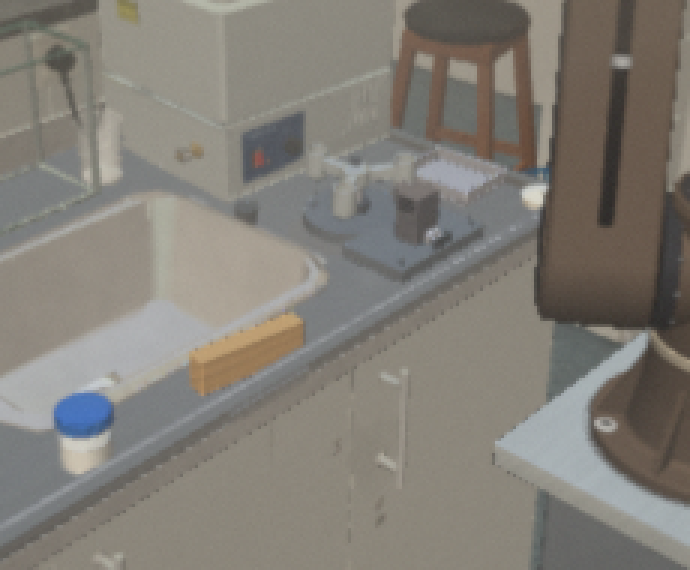

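View pics/top0.png

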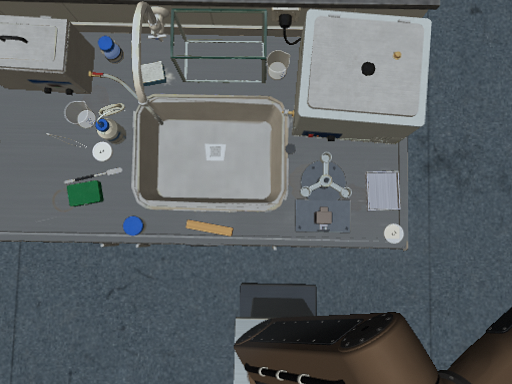

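Run:
```python
from h import *
np.set_printoptions(precision=4,suppress=True)
for n in("top","scene"):
  optics.capture(n)
  for th in ["block_mid","chock_mid","tray","stand","rotor","jar","petri","stopper"]:
    r=finder.masks_of(th,n)
    for d in r[:2]:
        m=d["mask"].astype(np.uint8)
        if m.sum()<10: continue
        c=cv2.minAreaRect(cv2.findNonZero(m)); print(n,th,round(d["conf"],2),np.round(d["rect"],1),m.sum(),np.round(cv2.boxPoints(c),1).tolist())
        cv2.imwrite(f"pics/m_{n}_{th}.png",m*255) if d is r[0] else 0
print("block",atz("top",(209.3,228.2),.045),"jar",atz("top",(133,226),.06),"petri",atz("top",(394,234),.015),"stopper",atz("top",(291,148),.02),"tray",atz("top",(383,190.5),.02))
print("hub",atz("top",(326.5,180.3),.094),"cups",atz("top",(326.5,157.5),.086),atz("top",(305.5,191.5),.086),atz("top",(346.7,191.8),.086))
print("chock top",atz("top",(324,216),.088))
for p in [(296.2,198.7),(350,199.5),(349.5,232),(295.5,231)]: print("ledge",atz("top",p,.02))
```

```text
top block_mid 0.91 [210.6 227.1  46.5  14.7] 390 [[186.3000030517578, 227.0], [187.8000030517578, 218.6999969482422], [233.3000030517578, 227.1999969482422], [231.6999969482422, 235.5]]
top block_mid 0.64 [324.3 191.3  55.2  82.2] 3277 [[294.0, 152.0], [351.0, 152.0], [351.0, 231.0], [294.0, 231.0]]
top chock_mid 0.6 [323.  214.4  17.2  21.9] 273 [[313.0, 205.0], [331.0, 205.0], [331.0, 223.0], [313.0, 223.0]]
top tray 0.56 [382.9 189.9  35.8  38.2] 1289 [[364.3999938964844, 171.1999969482422], [397.8999938964844, 169.1999969482422], [400.20001220703125, 208.8000030517578], [366.79998779296875, 210.8000030517578]]
top stand 0.97 [324.6 191.4  54.5  78.4] 3333 [[294.0, 152.0], [351.0, 152.0], [351.0, 231.0], [294.0, 231.0]]
top rotor 0.8 [327.5 174.8  52.2  51.3] 642 [[299.79998779296875, 195.89999389648438], [301.0, 151.3000030517578], [352.0, 152.60000610351562], [350.8999938964844, 197.1999969482422]]
top jar 0.64 [133.5 227.6  21.   17.8] 370 [[123.0, 216.0], [145.0, 216.0], [145.0, 235.0], [123.0, 235.0]]
top petri 0.62 [392.4 235.   23.9  16.4] 299 [[380.5, 233.5], [393.5, 220.5
[... 1930 characters left out ...]
58 [[247.0, 190.0], [252.0, 185.0], [258.0, 191.0], [253.0, 196.0]]
scene stopper 0.31 [321.  180.2  30.3  20.2] 368 [[306.1000061035156, 181.1999969482422], [312.0, 166.39999389648438], [338.79998779296875, 177.10000610351562], [332.79998779296875, 191.89999389648438]]
block [0.4201 0.2414 0.045 ] jar [0.422  0.4677 0.06  ] petri [ 0.4145 -0.3225  0.015 ] stopper [ 0.6739 -0.0029  0.02  ] tray [ 0.5472 -0.2878  0.02  ]
hub [ 0.5675 -0.1043  0.094 ] cups [ 0.6363 -0.1047  0.086 ] [ 0.5338 -0.0438  0.086 ] [ 0.5354 -0.1651  0.086 ]
chock top [ 0.4627 -0.0988  0.088 ]
ledge [ 0.5163 -0.0214  0.02  ]
ledge [ 0.5173 -0.1868  0.02  ]
ledge [ 0.4176 -0.1858  0.02  ]
ledge [ 0.4171 -0.0206  0.02  ]
```

Run:
```python
import cv2
a=cv2.imread("pics/top0.png");b=cv2.resize(a[140:245,285:410],None,fx=6.2,fy=5.7,interpolation=2)
cv2.imwrite("pics/t1.png",b)
b=cv2.resize(a[205:245,180:240],None,fx=10,fy=10,interpolation=2)
cv2.imwrite("pics/t2.png",b)
```

```text
(no output)
```

View pics/t1.png

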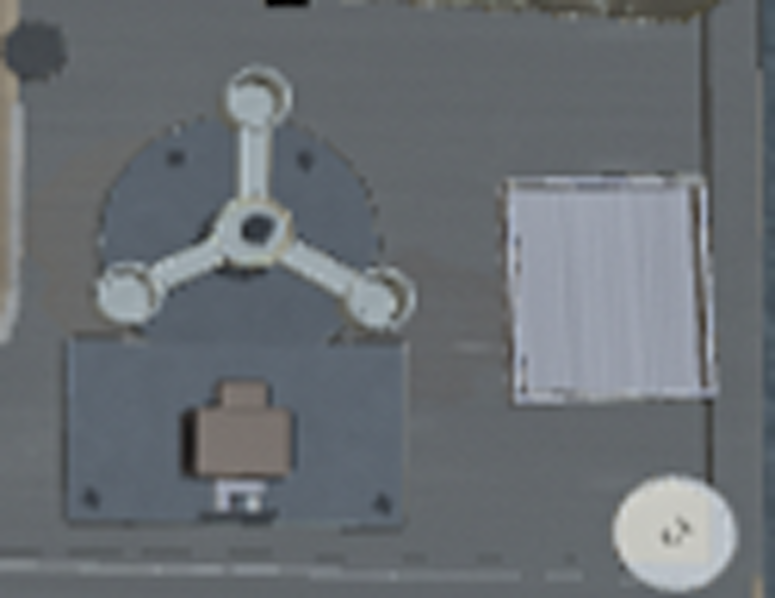

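View pics/t2.png

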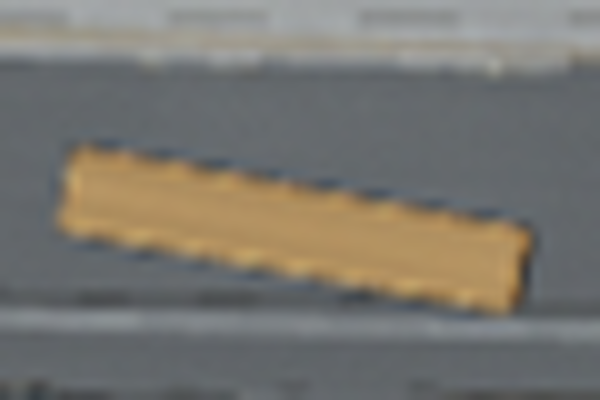

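Run:
```python
from h import *
from scipy.optimize import least_squares
np.set_printoptions(precision=4,suppress=True)
f=lambda P:np.array([((c+.5)/6.2-.5+285,(r+.5)/5.7-.5+140) for c,r in P])
def fit(px,model,x0):
    px=f(px)
    def res(v):
        c,s=np.cos(v[2]),np.sin(v[2]);M=np.array(model)
        W=np.c_[v[0]+c*M[:,0]-s*M[:,1],v[1]+s*M[:,0]+c*M[:,1],M[:,2]]
        return (proj("top",W)-px).ravel()
    r=least_squares(res,x0);print(r.x,np.degrees(r.x[2]),"px rms",np.sqrt(np.mean(r.fun**2)));return r.x
print("ledge");fit([(67,338),(405,338),(404,523),(66,523)],[(-.053,.085,.02),(-.053,-.085,.02),(-.153,-.085,.02),(-.153,.085,.02)],[.57,-.1,0])
a=np.radians(120);R=.069
print("rotor");fit([(258,97),(128,294),(381,297),(258,229)],[(R,0,.086),(R*np.cos(a),R*np.sin(a),.086),(R*np.cos(a),-R*np.sin(a),.086),(0,0,.094)],[.57,-.1,0])
print("chock");fit([(195,405),(290,408),(290,478),(195,475)],[(.018,.023,.088),(.018,-.023,.088),(-.018,-.023,.088),(-.018,.023,.088)],[.46,-.1,0])
print("nose tip",atz("top",f([(244,380)])[0],.087))
print("tray");fit([(505,177),(705,175),(716,397),(515,403)],[(.06,.05,.022),(.06,-.05,.022),(-.06,-.05,.022),(-.06,.05,.022)],[.55,-.28,0])
g=lambda c,r:((c+.5)/10-.5+180,(r+.5)/10-.5+205)
P=[atz("top",g(*q),.045) for q in [(80,148),(532,228),(517,312),(62,232)]]
print("block",np.mean(P,0),P)
print(tri((251.5,238),(209.8,228)), "stopper",atz("top",f([(35,48)])[0],.027))
print("sink edge/counter front", atz("top",(209,207),0),atz("top",(209,212),0),atz("top",(209,237),0),atz("top",(288,200),0))
```

```text
ledge
[ 0.5706 -0.1011  0.0171] 0.9772012565825894 px rms 0.3712731934601869
rotor
[ 0.5696 -0.1033  0.0005] 0.026118284052515612 px rms 0.14219471871215997
chock
[ 0.4596 -0.0979 -0.0042] -0.2407854621708922 px rms 0.15536715236575122
nose tip [ 0.4913 -0.0984  0.087 ]
tray
[ 0.5484 -0.2873  0.0429] 2.4592675961677193 px rms 0.2306501519034032
block [0.422  0.2414 0.045 ] [array([0.4454, 0.3079, 0.045 ]), array([0.4241, 0.1706, 0.045 ]), array([0.3987, 0.1745, 0.045 ]), array([0.42  , 0.3125, 0.045 ])]
(array([0.4223, 0.2436, 0.023 ]), np.float64(0.004291836588065885)) stopper [ 0.6726 -0.0001  0.027 ]
sink edge/counter front [0.4861 0.2489 0.    ] [0.4705 0.2485 0.    ] [0.3929 0.2462 0.    ] [0.513  0.0028 0.    ]
```

View pics/scene0.png

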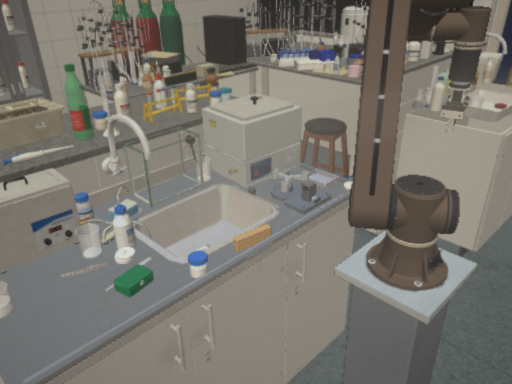

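```bash
cat > plan.py <<'E'
import sys,json,numpy as np
from plant import get_state
# args: waypoints "x,y,z,yaw,n" in mm, deg
s=get_state();p=np.array(s["tcp_pos"])*1000;yaw=s["eef_rot"][2]
for w in sys.argv[1:]:
    if w.startswith("from"):
        v=list(map(float,w[4:].split(",")));p=np.array(v[:3]);yaw=v[3];continue
    v=list(map(float,w.split(",")));T=np.array(v[:3]);ty=v[3];n=int(v[4]);rows=[]
    for i in range(n,0,-1):
        a=np.radians(yaw);X=np.array([np.cos(a),np.sin(a),0]);Y=np.array([np.sin(a),-np.cos(a),0])
        d=(T-p)/i;dy=((ty-yaw+180)%360-180)/i
        r=dict(dx=round(d@X),dy=round(d@Y),dz=round(-d[2]),wz=round(-dy,1))
        p=p+X*r["dx"]+Y*r["dy"]-np.array([0,0,r["dz"]]);yaw-=r["wz"]
        rows.append({k:x for k,x in r.items() if x})
    print(json.dumps(rows),"end",p.round(1),round(yaw,1))
E
python3 plan.py 500,-150,227,135,10 427,276,150,171.1,8; python3 -c "
from plant import get_state;s=get_state();print(s['tcp_pos'],s['eef_rot'])"
```

```text
[{"dx": 39, "dy": 44, "wz": -2.9}, {"dx": 37, "dy": 46, "wz": -2.9}, {"dx": 34, "dy": 47, "wz": -2.9}, {"dx": 32, "dy": 49, "wz": -2.8}, {"dx": 30, "dy": 51, "wz": -2.9}, {"dx": 27, "dy": 52, "wz": -2.8}, {"dx": 24, "dy": 53, "wz": -2.9}, {"dx": 22, "dy": 54, "wz": -2.8}, {"dx": 19, "dy": 56, "wz": -2.9}, {"dx": 15, "dy": 56, "wz": -2.8}] end [ 500.1 -150.6  226.6] 135.0
[{"dx": 44, "dy": 31, "dz": 10, "wz": -4.5}, {"dx": 42, "dy": 35, "dz": 10, "wz": -4.5}, {"dx": 39, "dy": 38, "dz": 9, "wz": -4.5}, {"dx": 36, "dy": 41, "dz": 10, "wz": -4.5}, {"dx": 32, "dy": 43, "dz": 9, "wz": -4.5}, {"dx": 29, "dy": 46, "dz": 10, "wz": -4.5}, {"dx": 25, "dy": 47, "dz": 9, "wz": -4.6}, {"dx": 21, "dy": 50, "dz": 10, "wz": -4.5}] end [427.1 276.2 149.6] 171.1
[ 0.19024853 -0.64760089  0.226568  ] [-1.79999361e+02 -9.35298493e-04  1.06374199e+02]
```

```bash
python3 -m crank '[{"dx": 39, "dy": 44, "wz": -2.9}, {"dx": 37, "dy": 46, "wz": -2.9}, {"dx": 34, "dy": 47, "wz": -2.9}, {"dx": 32, "dy": 49, "wz": -2.8}, {"dx": 30, "dy": 51, "wz": -2.9}, {"dx": 27, "dy": 52, "wz": -2.8}, {"dx": 24, "dy": 53, "wz": -2.9}, {"dx": 22, "dy": 54, "wz": -2.8}, {"dx": 19, "dy": 56, "wz": -2.9}, {"dx": 15, "dy": 56, "wz": -2.8}]'
python3 -m crank '[{"dx": 44, "dy": 31, "dz": 10, "wz": -4.5,"hand":50}, {"dx": 42, "dy": 35, "dz": 10, "wz": -4.5}, {"dx": 39, "dy": 38, "dz": 9, "wz": -4.5}, {"dx": 36, "dy": 41, "dz": 10, "wz": -4.5}, {"dx": 32, "dy": 43, "dz": 9, "wz": -4.5}, {"dx": 29, "dy": 46, "dz": 10, "wz": -4.5}, {"dx": 25, "dy": 47, "dz": 9, "wz": -4.6}, {"dx": 21, "dy": 50, "dz": 10, "wz": -4.5},{"hand":50},{"hand":50}]'
python3 - <<'E'
from h import *
for n in("top","scene"):
    im=optics.capture(n);cv2.imwrite(f"pics/{n}1.png",im)
    print(n,[(np.round(d["centre"],1),d["conf"]) for d in finder.place_of("block_mid",n)[:2]])
    t=get_state()["tcp_pos"];print(proj(n,t))
a=cv2.imread("pics/scene1.png")[180:290,180:320];b=cv2.imread("pics/top1.png")[180:260,160:260]
cv2.imwrite("pics/c1.png",cv2.resize(a,None,fx=5,fy=5,interpolation=2))
E
python3 plan.py 427,276,60,171.1,2 427,276,13,171.1,2
```

```text
top [(array([208.4, 226.6]), 0.61), (array([320.5, 157.5]), 0.34)]
[[544.43042195 325.27168592]]
scene [(array([250.1, 240.2]), 0.92)]
[[450.40224087 128.2228721 ]]
[{"dx": 410, "dy": 244, "dz": 83, "wz": -32.4}, {"dx": 215, "dy": 425, "dz": 84, "wz": -32.3}] end [427.1 275.9  59.6] 171.1
[{"dz": 23}, {"dz": 24}] end [427.1 275.9  12.6] 171.1validation failed for argument at $[0]...
validation failed for argument at $[0]...
```

View pics/c1.png

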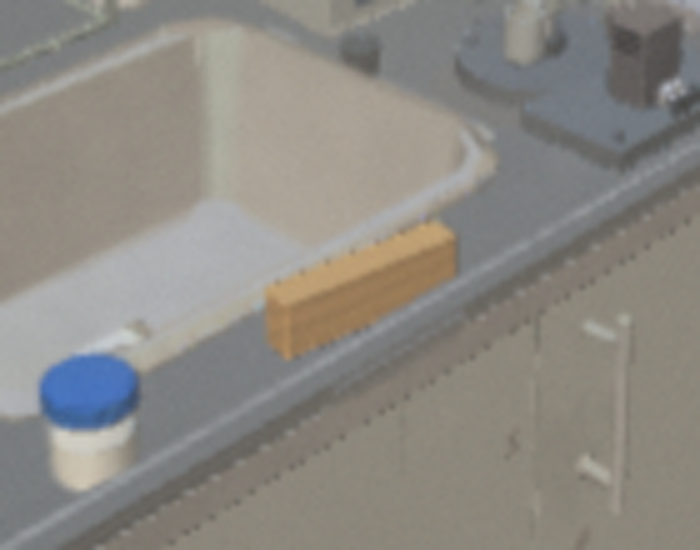

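View pics/top1.png

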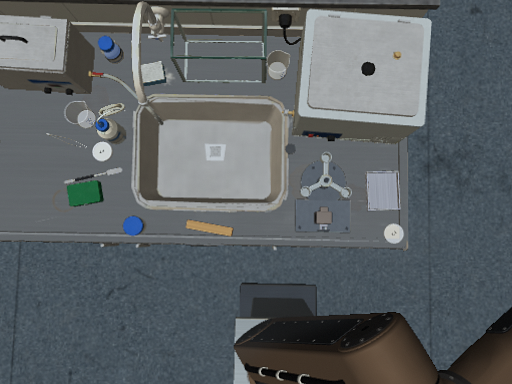

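```bash
python3 -m crank '[{"dx": 39, "dy": 44, "dz":0, "wx":0,"wy":0,"wz": -2.9,"hand":100}]'; python3 -m crank --help 2>&1 | head -30
```

```text
time_s: 2.33
tcp_pos: [0.2204, -0.599, 0.2253]
eef_rot: [-180.0, -0.1, 109.1]
contact_force: [0.9, 1.4, -0.5]
gripper_width: 0.0881
invalid input: not JSON, or not a number
```

```bash
sed -i 's/rows.append.*/rows.append({"dx":r["dx"],"dy":r["dy"],"dz":r["dz"],"wx":0,"wy":0,"wz":r["wz"],"hand":H})/; s/^s=get_state/H=int(sys.argv.pop(1));s=get_state/; s/x for k,x in r.items() if x/x/' plan.py
python3 plan.py 50 500,-150,227,135,9 427,276,150,171.1,8
```

```text
[{"dx": 37, "dy": 46, "dz": 0, "wx": 0, "wy": 0, "wz": -2.9, "hand": 50}, {"dx": 35, "dy": 47, "dz": 0, "wx": 0, "wy": 0, "wz": -2.9, "hand": 50}, {"dx": 32, "dy": 49, "dz": 0, "wx": 0, "wy": 0, "wz": -2.9, "hand": 50}, {"dx": 30, "dy": 51, "dz": 0, "wx": 0, "wy": 0, "wz": -2.9, "hand": 50}, {"dx": 27, "dy": 52, "dz": 0, "wx": 0, "wy": 0, "wz": -2.9, "hand": 50}, {"dx": 24, "dy": 54, "dz": 0, "wx": 0, "wy": 0, "wz": -2.8, "hand": 50}, {"dx": 22, "dy": 55, "dz": -1, "wx": 0, "wy": 0, "wz": -2.9, "hand": 50}, {"dx": 19, "dy": 55, "dz": 0, "wx": 0, "wy": 0, "wz": -2.8, "hand": 50}, {"dx": 16, "dy": 56, "dz": -1, "wx": 0, "wy": 0, "wz": -2.9, "hand": 50}] end [ 499.4 -149.9  227.3] 135.0
[{"dx": 44, "dy": 31, "dz": 10, "wx": 0, "wy": 0, "wz": -4.5, "hand": 50}, {"dx": 41, "dy": 35, "dz": 10, "wx": 0, "wy": 0, "wz": -4.5, "hand": 50}, {"dx": 39, "dy": 38, "dz": 10, "wx": 0, "wy": 0, "wz": -4.5, "hand": 50}, {"dx": 36, "dy": 41, "dz": 9, "wx": 0, "wy": 0, "wz": -4.5, "hand": 50}, {"dx": 32, "dy": 43, "dz": 10, "wx": 0, "wy": 0, "wz": -4.5, "hand": 50}, {"dx": 29, "dy": 46, "dz": 9, "wx": 0, "wy": 0, "wz": -4.5, "hand": 50}, {"dx": 25, "dy": 48, "dz": 10, "wx": 0, "wy": 0, "wz": -4.5, "hand": 50}, {"dx": 21, "dy": 49, "dz": 9, "wx": 0, "wy": 0, "wz": -4.6, "hand": 50}] end [427.1 276.1 150.3] 171.1
```

```bash
python3 -m crank '[{"dx": 37, "dy": 46, "dz": 0, "wx": 0, "wy": 0, "wz": -2.9, "hand": 50}, {"dx": 35, "dy": 47, "dz": 0, "wx": 0, "wy": 0, "wz": -2.9, "hand": 50}, {"dx": 32, "dy": 49, "dz": 0, "wx": 0, "wy": 0, "wz": -2.9, "hand": 50}, {"dx": 30, "dy": 51, "dz": 0, "wx": 0, "wy": 0, "wz": -2.9, "hand": 50}, {"dx": 27, "dy": 52, "dz": 0, "wx": 0, "wy": 0, "wz": -2.9, "hand": 50}, {"dx": 24, "dy": 54, "dz": 0, "wx": 0, "wy": 0, "wz": -2.8, "hand": 50}, {"dx": 22, "dy": 55, "dz": -1, "wx": 0, "wy": 0, "wz": -2.9, "hand": 50}, {"dx": 19, "dy": 55, "dz": 0, "wx": 0, "wy": 0, "wz": -2.8, "hand": 50}, {"dx": 16, "dy": 56, "dz": -1, "wx": 0, "wy": 0, "wz": -2.9, "hand": 50}]'
python3 -m crank '[{"dx": 44, "dy": 31, "dz": 10, "wx": 0, "wy": 0, "wz": -4.5, "hand": 50}, {"dx": 41, "dy": 35, "dz": 10, "wx": 0, "wy": 0, "wz": -4.5, "hand": 50}, {"dx": 39, "dy": 38, "dz": 10, "wx": 0, "wy": 0, "wz": -4.5, "hand": 50}, {"dx": 36, "dy": 41, "dz": 9, "wx": 0, "wy": 0, "wz": -4.5, "hand": 50}, {"dx": 32, "dy": 43, "dz": 10, "wx": 0, "wy": 0, "wz": -4.5, "hand": 50}, {"dx": 29, "dy": 46, "dz": 9, "wx": 0, "wy": 0, "wz": -4.5, "hand": 50}, {"dx": 25, "dy": 48, "dz": 10, "wx": 0, "wy": 0, "wz": -4.5, "hand": 50}, {"dx": 21, "dy": 49, "dz": 9, "wx": 0, "wy": 0, "wz": -4.6, "hand": 50}, {"dx": 0, "dy": 0, "dz": 0, "wx": 0, "wy": 0, "wz": 0, "hand": 50}, {"dx": 0, "dy": 0, "dz": 0, "wx": 0, "wy": 0, "wz": 0, "hand": 50}]'
python3 - <<'E'
from h import *
for n in("scene","top"):
    im=optics.capture(n);cv2.imwrite(f"pics/{n}2.png",im)
    t=get_state()["tcp_pos"];print(n,proj(n,t))
a=cv2.imread("pics/scene2.png")[120:290,160:320]
cv2.imwrite("pics/c2.png",cv2.resize(a,None,fx=4,fy=3.5,interpolation=2))
E
python3 plan.py 50 427,276,60,171.1,2 427,276,13,171.1,3
```

```text
time_s: 3.45
tcp_pos: [0.5, -0.1461, 0.229]
eef_rot: [180.0, 0.0, 135.3]
contact_force: [1.4, -0.8, -0.5]
gripper_width: 0.0437
time_s: 4.7
tcp_pos: [0.4254, 0.2779, 0.1514]
eef_rot: [-180.0, -0.0, 171.3]
contact_force: [-0.9, -0.0, 0.4]
gripper_width: 0.0437
scene [[242.91154438 207.81467292]]
top [[192.65519339 225.68972991]]
[{"dx": -1, "dy": 0, "dz": 46, "wx": 0, "wy": 0, "wz": 0.1, "hand": 50}, {"dx": 0, "dy": -1, "dz": 46, "wx": 0, "wy": 0, "wz": 0.0, "hand": 50}] end [426.7 276.   59.8] 171.1
[{"dx": 0, "dy": 0, "dz": 16, "wx": 0, "wy": 0, "wz": 0.0, "hand": 50}, {"dx": 0, "dy": 0, "dz": 15, "wx": 0, "wy": 0, "wz": 0.0, "hand": 50}, {"dx": 0, "dy": 0, "dz": 16, "wx": 0, "wy": 0, "wz": 0.0, "hand": 50}] end [426.7 276.   12.8] 171.1
```

View pics/c2.png

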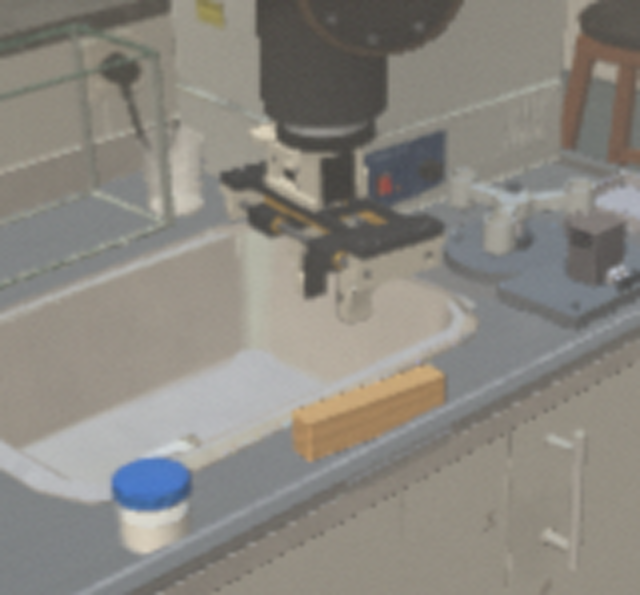

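View pics/top2.png

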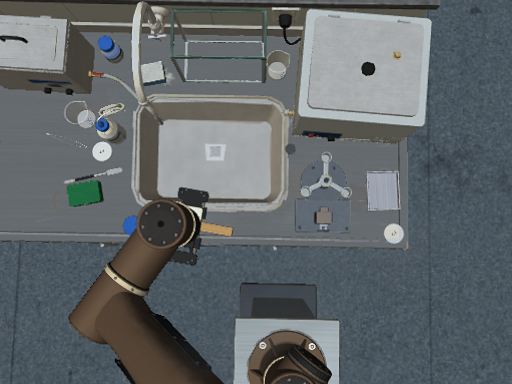

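```bash
python3 -m crank '[{"dx": -1, "dy": 0, "dz": 46, "wx": 0, "wy": 0, "wz": 0, "hand": 50}, {"dx": 0, "dy": 0, "dz": 46, "wx": 0, "wy": 0, "wz": 0, "hand": 50},{"dx": 0, "dy": 0, "dz": 16, "wx": 0, "wy": 0, "wz": 0, "hand": 50}, {"dx": 0, "dy": 0, "dz": 15, "wx": 0, "wy": 0, "wz": 0, "hand": 50}, {"dx": 0, "dy": 0, "dz": 15, "wx": 0, "wy": 0, "wz": 0, "hand": 50}, {"dx": 0, "dy": 0, "dz": 0, "wx": 0, "wy": 0, "wz": 0, "hand": 50}]'
```

```text
time_s: 5.55
tcp_pos: [0.4265, 0.2771, 0.0128]
eef_rot: [-179.9, -0.0, 171.2]
contact_force: [0.3, -0.4, 1.0]
gripper_width: 0.044
```

```bash
python3 -m crank '[{"dx": 0, "dy": 0, "dz": 0, "wx": 0, "wy": 0, "wz": 0, "hand": 0},{"dx": 0, "dy": 0, "dz": 0, "wx": 0, "wy": 0, "wz": 0, "hand": 0},{"dx": 0, "dy": 0, "dz": 0, "wx": 0, "wy": 0, "wz": 0, "hand": 0},{"dx": 0, "dy": 0, "dz": 0, "wx": 0, "wy": 0, "wz": 0, "hand": 0},{"dx": 0, "dy": 0, "dz": -30, "wx": 0, "wy": 0, "wz": 0, "hand": 0},{"dx": 0, "dy": 0, "dz": -30, "wx": 0, "wy": 0, "wz": 0, "hand": 0},{"dx": 0, "dy": 0, "dz": -27, "wx": 0, "wy": 0, "wz": 0, "hand": 0}]' 55
python3 - <<'E'
from h import *
np.set_printoptions(precision=4,suppress=True)
for n in("top","scene"):
    im=optics.capture(n);cv2.imwrite(f"pics/{n}3.png",im)
    for d in finder.masks_of("block_mid",n)[:1]:
        m=d["mask"].astype(np.uint8);print(d["conf"],np.round(cv2.boxPoints(cv2.minAreaRect(cv2.findNonZero(m))),1).tolist())
a=cv2.imread("pics/scene3.png")[120:290,160:320];b=cv2.imread("pics/top3.png")[180:260,160:260]
cv2.imwrite("pics/c3.png",cv2.resize(a,None,fx=4,fy=3.5,interpolation=2))
cv2.imwrite("pics/c3t.png",cv2.resize(b,None,fx=7,fy=7,interpolation=2))
E
python3 plan.py 0 460,85,110,180,5
```

```text
time_s: 6.42
tcp_pos: [0.4264, 0.2775, 0.1014]
eef_rot: [-180.0, -0.0, 171.3]
contact_force: [-0.2, 0.6, -1.6]
gripper_width: 0.0256
0.58 [[202.3000030517578, 231.39999389648438], [203.8000030517578, 222.3000030517578], [232.0, 227.0], [230.5, 236.10000610351562]]
0.51 [[228.89999389648438, 214.6999969482422], [268.79998779296875, 201.39999389648438], [273.70001220703125, 216.10000610351562], [233.8000030517578, 229.39999389648438]]
[{"dx": -12, "dy": -37, "dz": -2, "wx": 0, "wy": 0, "wz": -1.7, "hand": 0}, {"dx": -12, "dy": -37, "dz": -2, "wx": 0, "wy": 0, "wz": -1.8, "hand": 0}, {"dx": -10, "dy": -38, "dz": -2, "wx": 0, "wy": 0, "wz": -1.7, "hand": 0}, {"dx": -9, "dy": -38, "dz": -2, "wx": 0, "wy": 0, "wz": -1.8, "hand": 0}, {"dx": -8, "dy": -39, "dz": -1, "wx": 0, "wy": 0, "wz": -1.7, "hand": 0}] end [460.   84.7 109.6] 180.0
```

View pics/c3.png

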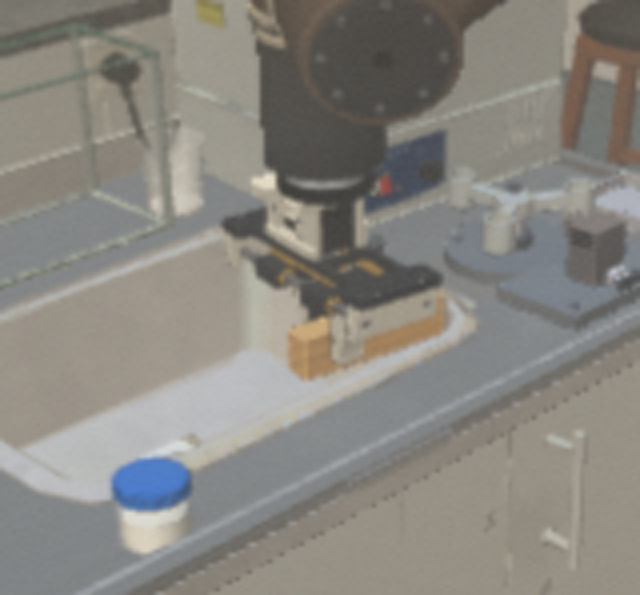

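View pics/c3t.png

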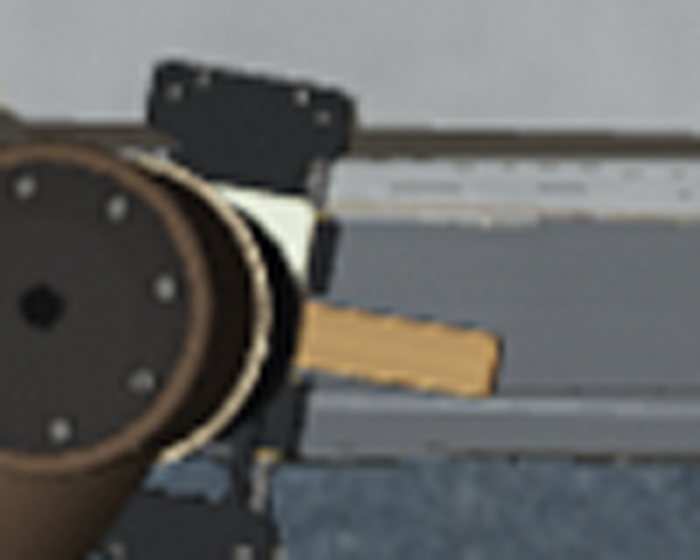

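Run:
```python
from h import *
e=atz("top",(230.3,232.1),.1336);t=get_state()["tcp_pos"];print(e,e-t,np.linalg.norm((e-t)[:2]),np.degrees(np.arctan2(*(e-t)[:2])))
```

```text
[0.41000438 0.17223298 0.1336    ] [-0.01645142 -0.10547954  0.03300779] 0.10675477553142565 -171.1351188309204
```

```bash
python3 -m crank '[{"dx": -12, "dy": -37, "dz": -2, "wx": 0, "wy": 0, "wz": -1.7, "hand": 0}, {"dx": -12, "dy": -37, "dz": -2, "wx": 0, "wy": 0, "wz": -1.8, "hand": 0}, {"dx": -10, "dy": -38, "dz": -2, "wx": 0, "wy": 0, "wz": -1.7, "hand": 0}, {"dx": -9, "dy": -38, "dz": -2, "wx": 0, "wy": 0, "wz": -1.8, "hand": 0}, {"dx": -8, "dy": -39, "dz": -1, "wx": 0, "wy": 0, "wz": -1.7, "hand": 0},{"dx": 0, "dy": 0, "dz": 0, "wx": 0, "wy": 0, "wz": 0, "hand": 0}]'
python3 plan.py 0 460,75,38,180,3
python3 - <<'E'
from h import *
for n in("top","scene"):
    im=optics.capture(n);cv2.imwrite(f"pics/{n}4.png",im)
a=cv2.imread("pics/scene4.png")[130:250,210:350];b=cv2.imread("pics/top4.png")[140:245,240:360]
cv2.imwrite("pics/c4.png",np.hstack([cv2.resize(a,(390,390),interpolation=2),cv2.resize(b,(410,390),interpolation=2)]))
E
```

```text
time_s: 7.38
tcp_pos: [0.4593, 0.0822, 0.1082]
eef_rot: [-179.9, -0.2, 179.8]
contact_force: [0.8, 0.2, -1.4]
gripper_width: 0.0256
[{"dx": 0, "dy": -2, "dz": 23, "wx": 0, "wy": 0, "wz": -0.1, "hand": 0}, {"dx": 0, "dy": -3, "dz": 24, "wx": 0, "wy": 0, "wz": -0.0, "hand": 0}, {"dx": -1, "dy": -2, "dz": 23, "wx": 0, "wy": 0, "wz": -0.1, "hand": 0}] end [460.2  75.2  38.2] 180.0
```

View pics/c4.png

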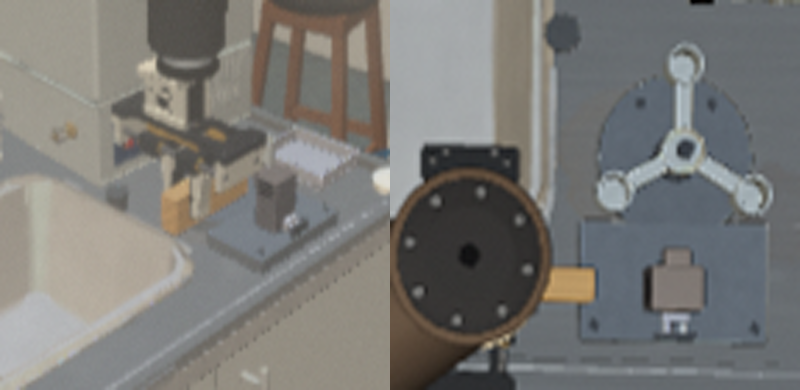

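```bash
python3 -m crank '[{"dx": 0, "dy": -2, "dz": 23, "wx": 0, "wy": 0, "wz": -0.1, "hand": 0}, {"dx": 0, "dy": -3, "dz": 24, "wx": 0, "wy": 0, "wz": 0, "hand": 0}, {"dx": 0, "dy": -2, "dz": 23, "wx": 0, "wy": 0, "wz": -0.1, "hand": 0}, {"dx": 0, "dy": 0, "dz": 0, "wx": 0, "wy": 0, "wz": 0, "hand": 0}]'
python3 -m crank '[{"dx": 0, "dy": -12, "dz": 0, "wx": 0, "wy": 0, "wz": 0, "hand": 0}, {"dx": 0, "dy": -12, "dz": 0, "wx": 0, "wy": 0, "wz": 0, "hand": 0}, {"dx": 0, "dy": -12, "dz": 0, "wx": 0, "wy": 0, "wz": 0, "hand": 0}, {"dx": 0, "dy": -10, "dz": 0, "wx": 0, "wy": 0, "wz": 0, "hand": 0}]'
python3 - <<'E'
from h import *
for n in("top","scene"):
    im=optics.capture(n);cv2.imwrite(f"pics/{n}5.png",im)
a=cv2.imread("pics/scene5.png")[130:250,210:350];b=cv2.imread("pics/top5.png")[140:245,240:360]
cv2.imwrite("pics/c5.png",np.hstack([cv2.resize(a,(390,390),interpolation=2),cv2.resize(b,(410,390),interpolation=2)]))
E
```

```text
time_s: 7.98
tcp_pos: [0.4588, 0.0776, 0.0378]
eef_rot: [-179.9, -0.2, -179.8]
contact_force: [-0.2, -0.4, -0.6]
gripper_width: 0.0257
time_s: 8.48
tcp_pos: [0.4606, 0.0308, 0.04]
eef_rot: [180.0, 0.0, -179.9]
contact_force: [-0.4, -0.6, -1.3]
gripper_width: 0.0259
```

View pics/c5.png

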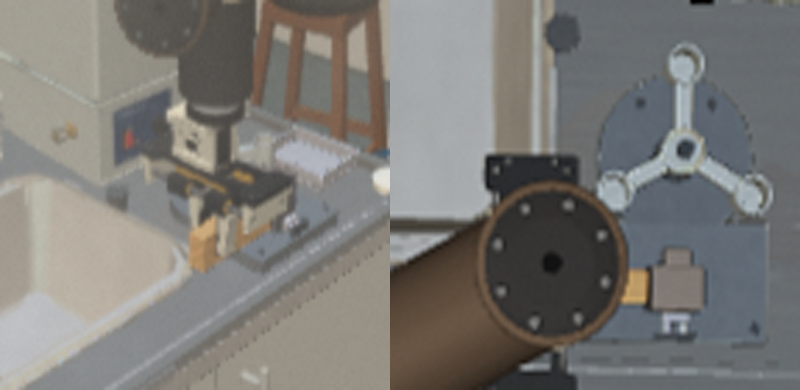

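```bash
python3 -m crank '[{"dx": 0, "dy": -8, "dz": 1, "wx": 0, "wy": 0, "wz": 0, "hand": 0}, {"dx": 0, "dy": -10, "dz": 0, "wx": 0, "wy": 0, "wz": 0, "hand": 0}]'
python3 -m crank '[{"dx": 0, "dy": -12, "dz": 0, "wx": 0, "wy": 0, "wz": 0, "hand": 0}]'
python3 -m crank '[{"dx": 0, "dy": -10, "dz": 0, "wx": 0, "wy": 0, "wz": 0, "hand": 0}]'
python3 - <<'E'
from h import *
for n in("top","scene"):
    im=optics.capture(n);cv2.imwrite(f"pics/{n}6.png",im)
a=cv2.imread("pics/scene6.png")[130:250,210:350];b=cv2.imread("pics/top6.png")[140:245,240:360]
cv2.imwrite("pics/c6.png",np.hstack([cv2.resize(a,(390,390),interpolation=2),cv2.resize(b,(410,390),interpolation=2)]))
E
```

```text
time_s: 8.82
tcp_pos: [0.4621, 0.0163, 0.0394]
eef_rot: [179.8, 0.2, -179.9]
contact_force: [-6.0, 19.7, 6.7]
gripper_width: 0.0261
time_s: 8.95
tcp_pos: [0.462, 0.0043, 0.0393]
eef_rot: [179.8, 0.2, -179.9]
contact_force: [-5.9, 19.9, 6.3]
gripper_width: 0.0255
time_s: 9.07
tcp_pos: [0.462, -0.0059, 0.0393]
eef_rot: [179.8, 0.2, -179.9]
contact_force: [-4.7, 19.3, 6.9]
gripper_width: 0.0258
```

View pics/c6.png

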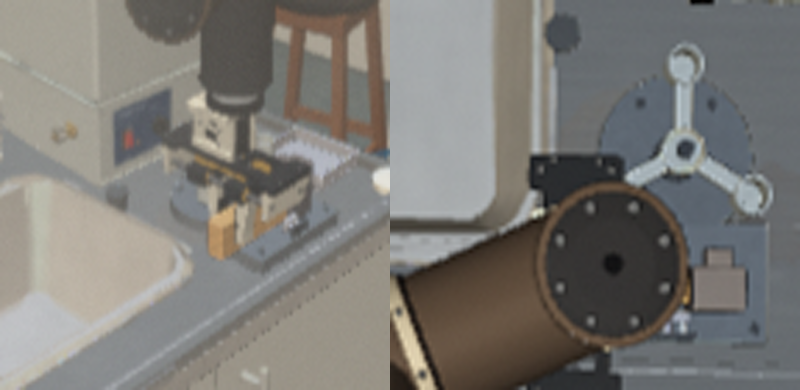

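```bash
python3 -m crank '[{"dx": 0, "dy": -7, "dz": 0, "wx": 0, "wy": 0, "wz": 0, "hand": 0},{"dx": 0, "dy": -6, "dz": 0, "wx": 0, "wy": 0, "wz": 0, "hand": 0}]'
python3 - <<'E'
from h import *
for n in("top","scene"):
    im=optics.capture(n);cv2.imwrite(f"pics/{n}7.png",im)
a=cv2.imread("pics/scene7.png")[130:250,210:350];b=cv2.imread("pics/top7.png")[140:245,240:360]
cv2.imwrite("pics/c7.png",np.hstack([cv2.resize(a,(390,390),interpolation=2),cv2.resize(b,(410,390),interpolation=2)]))
E
```

```text
time_s: 9.43
tcp_pos: [0.4611, -0.0211, 0.0388]
eef_rot: [180.0, 0.0, -179.8]
contact_force: [0.8, 1.8, 0.2]
gripper_width: 0.0258
```

View pics/c7.png

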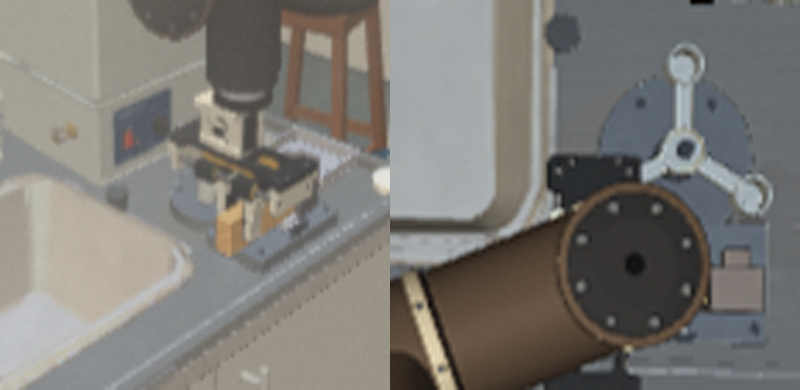

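```bash
python3 plan.py 0 461,60,40,180,2 455,120,100,178,2 427,276,70,171.1,4 427,276,14,171.1,2
```

```text
[{"dx": 0, "dy": 41, "dz": -1, "wx": 0, "wy": 0, "wz": 0.1, "hand": 0}, {"dx": -1, "dy": 41, "dz": 0, "wx": 0, "wy": 0, "wz": 0.0, "hand": 0}] end [461.3  60.2  39.5] -180.0
[{"dx": 3, "dy": 30, "dz": -30, "wx": 0, "wy": 0, "wz": 1.0, "hand": 0}, {"dx": 4, "dy": 30, "dz": -30, "wx": 0, "wy": 0, "wz": 1.0, "hand": 0}] end [454.8 120.3  99.5] -182.0
[{"dx": 8, "dy": 39, "dz": 7, "wx": 0, "wy": 0, "wz": 1.7, "hand": 0}, {"dx": 9, "dy": 38, "dz": 8, "wx": 0, "wy": 0, "wz": 1.7, "hand": 0}, {"dx": 11, "dy": 38, "dz": 7, "wx": 0, "wy": 0, "wz": 1.8, "hand": 0}, {"dx": 12, "dy": 38, "dz": 8, "wx": 0, "wy": 0, "wz": 1.7, "hand": 0}] end [427.  276.1  69.5] -188.9
[{"dx": 0, "dy": 0, "dz": 28, "wx": 0, "wy": 0, "wz": 0.0, "hand": 0}, {"dx": 0, "dy": 0, "dz": 28, "wx": 0, "wy": 0, "wz": 0.0, "hand": 0}] end [427.  276.1  13.5] -188.9
```

```bash
python3 -m crank '[{"dx": 0, "dy": 41, "dz": 0, "wx": 0, "wy": 0, "wz": 0, "hand": 0}, {"dx": 0, "dy": 41, "dz": 0, "wx": 0, "wy": 0, "wz": 0, "hand": 0},{"dx": 3, "dy": 30, "dz": -30, "wx": 0, "wy": 0, "wz": 1, "hand": 0}, {"dx": 4, "dy": 30, "dz": -30, "wx": 0, "wy": 0, "wz": 1, "hand": 0},{"dx": 8, "dy": 39, "dz": 7, "wx": 0, "wy": 0, "wz": 1.7, "hand": 0}, {"dx": 9, "dy": 38, "dz": 8, "wx": 0, "wy": 0, "wz": 1.7, "hand": 0}, {"dx": 11, "dy": 38, "dz": 7, "wx": 0, "wy": 0, "wz": 1.8, "hand": 0}, {"dx": 12, "dy": 38, "dz": 8, "wx": 0, "wy": 0, "wz": 1.7, "hand": 0},{"dx": 0, "dy": 0, "dz": 0, "wx": 0, "wy": 0, "wz": 0, "hand": 0}]'
python3 plan.py 0 427,276,18,171.1,3
python3 - <<'E'
from h import *
for n in("top","scene"):
    im=optics.capture(n);cv2.imwrite(f"pics/{n}8.png",im)
a=cv2.imread("pics/scene8.png")[130:270,190:350];b=cv2.imread("pics/top8.png")[140:245,160:410]
cv2.imwrite("pics/c8.png",cv2.resize(a,None,fx=4,fy=4,interpolation=2));cv2.imwrite("pics/c8t.png",cv2.resize(b,None,fx=3.2,fy=3.2,interpolation=2))
E
```

```text
time_s: 10.65
tcp_pos: [0.425, 0.2782, 0.0677]
eef_rot: [-179.9, -0.0, 171.4]
contact_force: [0.2, -1.4, -1.2]
gripper_width: 0.0256
[{"dx": -1, "dy": -1, "dz": 17, "wx": 0, "wy": 0, "wz": 0.1, "hand": 0}, {"dx": -1, "dy": 0, "dz": 16, "wx": 0, "wy": 0, "wz": 0.1, "hand": 0}, {"dx": 0, "dy": -1, "dz": 17, "wx": 0, "wy": 0, "wz": 0.1, "hand": 0}] end [426.7 275.9  17.7] 171.1
```

View pics/c8.png

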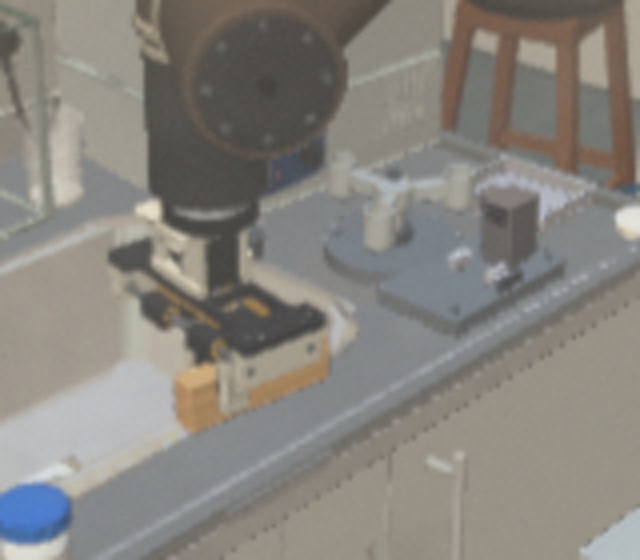

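View pics/c8t.png

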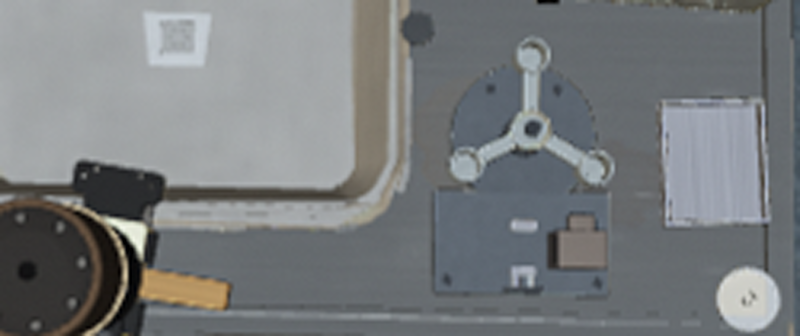

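```bash
python3 -m crank '[{"dx": -1, "dy": -1, "dz": 20, "wx": 0, "wy": 0, "wz": 0.1, "hand": 0}, {"dx": -1, "dy": 0, "dz": 18, "wx": 0, "wy": 0, "wz": 0.1, "hand": 0}, {"dx": 0, "dy": -1, "dz": 12, "wx": 0, "wy": 0, "wz": 0.1, "hand": 0}, {"dx": 0, "dy": 0, "dz": 3, "wx": 0, "wy": 0, "wz": 0, "hand": 0}, {"dx": 0, "dy": 0, "dz": 2, "wx": 0, "wy": 0, "wz": 0, "hand": 0}]'
python3 - <<'E'
from h import *
g=lambda c,r:((c+.5)/3.2-.5+160,(r+.5)/3.2-.5+140)
print([atz("top",g(*q),.088) for q in [(581,249),(556,230),(606,230),(556,268),(606,268)]])
E
```

```text
time_s: 11.38
tcp_pos: [0.4274, 0.2739, 0.0142]
eef_rot: [-180.0, 0.0, 171.0]
contact_force: [-6.4, -4.1, 22.3]
gripper_width: 0.0253
[array([ 0.45943144, -0.14917341,  0.088     ]), array([ 0.47635114, -0.1261889 ,  0.088     ]), array([ 0.47732051, -0.1719147 ,  0.088     ]), array([ 0.4415721 , -0.12646109,  0.088     ]), array([ 0.44255711, -0.17209263,  0.088     ])]
```

```bash
python3 -m crank '[{"dx": 0, "dy": 0, "dz": 0, "wx": 0, "wy": 0, "wz": 0, "hand": 52}, {"dx": 0, "dy": 0, "dz": 0, "wx": 0, "wy": 0, "wz": 0, "hand": 52}, {"dx": 0, "dy": 0, "dz": -20, "wx": 0, "wy": 0, "wz": 0, "hand": 52}, {"dx": 0, "dy": 0, "dz": -50, "wx": 0, "wy": 0, "wz": 0, "hand": 52}, {"dx": 0, "dy": 0, "dz": -50, "wx": 0, "wy": 0, "wz": 0, "hand": 52}, {"dx": 0, "dy": 0, "dz": 0, "wx": 0, "wy": 0, "wz": 0, "hand": 52}]'
python3 plan.py 80 460,-149,160,90,9
python3 - <<'E'
from h import *
for n in("scene",):
    im=optics.capture(n);cv2.imwrite(f"pics/{n}9.png",im)
cv2.imwrite("pics/c9.png",cv2.resize(im[130:290,170:350],None,fx=3.6,fy=3.6,interpolation=2))
E
```

```text
time_s: 12.12
tcp_pos: [0.4291, 0.2764, 0.1381]
eef_rot: [179.6, 0.3, 171.0]
contact_force: [-0.7, -0.9, -0.6]
gripper_width: 0.0454
[{"dx": -11, "dy": -46, "dz": -2, "wx": 0, "wy": 0, "wz": 9.0, "hand": 80}, {"dx": -18, "dy": -44, "dz": -2, "wx": 0, "wy": 0, "wz": 9.0, "hand": 80}, {"dx": -24, "dy": -41, "dz": -3, "wx": 0, "wy": 0, "wz": 9.0, "hand": 80}, {"dx": -31, "dy": -36, "dz": -2, "wx": 0, "wy": 0, "wz": 9.0, "hand": 80}, {"dx": -36, "dy": -31, "dz": -3, "wx": 0, "wy": 0, "wz": 9.0, "hand": 80}, {"dx": -40, "dy": -25, "dz": -2, "wx": 0, "wy": 0, "wz": 9.0, "hand": 80}, {"dx": -44, "dy": -18, "dz": -3, "wx": 0, "wy": 0, "wz": 9.0, "hand": 80}, {"dx": -46, "dy": -12, "dz": -2, "wx": 0, "wy": 0, "wz": 9.0, "hand": 80}, {"dx": -47, "dy": -4, "dz": -3, "wx": 0, "wy": 0, "wz": 9.0, "hand": 80}] end [ 460.1 -149.3  160.1] 90.0
```

View pics/c9.png

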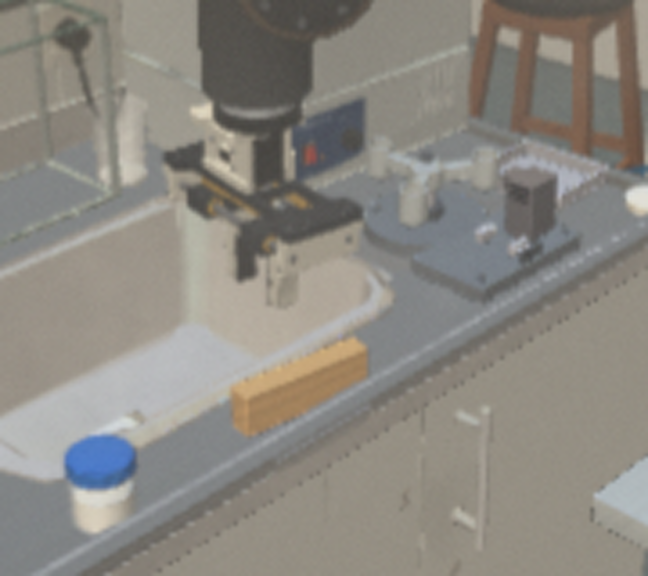

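The block lies flat on the worktop (crop around col 300, row 385). The chock stands upright on the right part of the ledge.

```bash
python3 -m crank '[{"dx": -11, "dy": -46, "dz": -2, "wx": 0, "wy": 0, "wz": 9, "hand": 80}, {"dx": -18, "dy": -44, "dz": -2, "wx": 0, "wy": 0, "wz": 9, "hand": 80}, {"dx": -24, "dy": -41, "dz": -3, "wx": 0, "wy": 0, "wz": 9, "hand": 80}, {"dx": -31, "dy": -36, "dz": -2, "wx": 0, "wy": 0, "wz": 9, "hand": 80}, {"dx": -36, "dy": -31, "dz": -3, "wx": 0, "wy": 0, "wz": 9, "hand": 80}, {"dx": -40, "dy": -25, "dz": -2, "wx": 0, "wy": 0, "wz": 9, "hand": 80}, {"dx": -44, "dy": -18, "dz": -3, "wx": 0, "wy": 0, "wz": 9, "hand": 80}, {"dx": -46, "dy": -12, "dz": -2, "wx": 0, "wy": 0, "wz": 9, "hand": 80}, {"dx": -47, "dy": -4, "dz": -3, "wx": 0, "wy": 0, "wz": 9, "hand": 80}, {"dx": 0, "dy": 0, "dz": 0, "wx": 0, "wy": 0, "wz": 0, "hand": 80}]'
python3 -m crank '[{"dx": 0, "dy": 0, "dz": 0, "wx": 0, "wy": 0, "wz": 0, "hand": 80}]'
python3 plan.py 80 460,-149,90,90,2 460,-149,46,90,3
```

```text
time_s: 13.42
tcp_pos: [0.457, -0.1539, 0.1544]
eef_rot: [-179.9, 0.0, 89.6]
contact_force: [0.2, 0.5, -0.3]
gripper_width: 0.0701
time_s: 13.55
tcp_pos: [0.4572, -0.1515, 0.1546]
eef_rot: [-179.9, -0.0, 90.0]
contact_force: [-0.1, 0.5, -0.6]
gripper_width: 0.07
[{"dx": 1, "dy": 1, "dz": 32, "wx": 0, "wy": 0, "wz": -0.0, "hand": 80}, {"dx": 1, "dy": 2, "dz": 33, "wx": 0, "wy": 0, "wz": -0.0, "hand": 80}] end [ 460.2 -149.5   89.6] 90.0
[{"dx": 0, "dy": 0, "dz": 15, "wx": 0, "wy": 0, "wz": -0.0, "hand": 80}, {"dx": 0, "dy": 0, "dz": 14, "wx": 0, "wy": 0, "wz": -0.0, "hand": 80}, {"dx": 0, "dy": 0, "dz": 15, "wx": 0, "wy": 0, "wz": -0.0, "hand": 80}] end [ 460.2 -149.5   45.6] 90.0
```

```bash
python3 -m crank '[{"dx": 1, "dy": 1, "dz": 32, "wx": 0, "wy": 0, "wz": 0, "hand": 80}, {"dx": 1, "dy": 2, "dz": 33, "wx": 0, "wy": 0, "wz": 0, "hand": 80}, {"dx": 0, "dy": 0, "dz": 15, "wx": 0, "wy": 0, "wz": 0, "hand": 80}, {"dx": 0, "dy": 0, "dz": 14, "wx": 0, "wy": 0, "wz": 0, "hand": 80}, {"dx": 0, "dy": 0, "dz": 15, "wx": 0, "wy": 0, "wz": 0, "hand": 80},{"dx": 0, "dy": 0, "dz": 0, "wx": 0, "wy": 0, "wz": 0, "hand": 80}]'
python3 -m crank '[{"dx": 0, "dy": 0, "dz": 0, "wx": 0, "wy": 0, "wz": 0, "hand": 0}, {"dx": 0, "dy": 0, "dz": 0, "wx": 0, "wy": 0, "wz": 0, "hand": 0},{"dx": 0, "dy": 0, "dz": 0, "wx": 0, "wy": 0, "wz": 0, "hand": 0},{"dx": 0, "dy": 0, "dz": 0, "wx": 0, "wy": 0, "wz": 0, "hand": 0}]' 30
python3 -m crank '[{"dx": 0, "dy": 0, "dz": -15, "wx": 0, "wy": 0, "wz": 0, "hand": 0}, {"dx": 0, "dy": 0, "dz": -35, "wx": 0, "wy": 0, "wz": 0, "hand": 0}, {"dx": 0, "dy": 0, "dz": -35, "wx": 0, "wy": 0, "wz": 0, "hand": 0}, {"dx": 0, "dy": 0, "dz": 0, "wx": 0, "wy": 0, "wz": 0, "hand": 0}]'
python3 - <<'E'
from h import *
for n in("top","scene"):
    im=optics.capture(n);cv2.imwrite(f"pics/{n}10.png",im)
a=cv2.imread("pics/scene10.png")[110:230,230:370];b=cv2.imread("pics/top10.png")[140:245,290:410]
cv2.imwrite("pics/c10.png",np.hstack([cv2.resize(a,(390,390),interpolation=2),cv2.resize(b,(410,390),interpolation=2)]))
E
python3 plan.py 0 548,-287,134,92.5,5
```

```text
time_s: 14.3
tcp_pos: [0.4602, -0.1488, 0.0457]
eef_rot: [-179.9, 0.0, 90.1]
contact_force: [0.7, -0.8, -0.3]
gripper_width: 0.0701
time_s: 14.8
tcp_pos: [0.4612, -0.1495, 0.0471]
eef_rot: [179.9, 0.0, 90.0]
contact_force: [-0.9, 0.9, 5.6]
gripper_width: 0.0462
time_s: 15.3
tcp_pos: [0.4623, -0.1494, 0.1338]
eef_rot: [179.7, -0.0, 90.0]
contact_force: [0.6, -0.0, -2.9]
gripper_width: 0.0462
[{"dx": -28, "dy": 18, "dz": -1, "wx": 0, "wy": 0, "wz": -0.5, "hand": 0}, {"dx": -28, "dy": 17, "dz": 0, "wx": 0, "wy": 0, "wz": -0.5, "hand": 0}, {"dx": -28, "dy": 17, "dz": -1, "wx": 0, "wy": 0, "wz": -0.5, "hand": 0}, {"dx": -27, "dy": 17, "dz": 0, "wx": 0, "wy": 0, "wz": -0.5, "hand": 0}, {"dx": -28, "dy": 16, "dz": -1, "wx": 0, "wy": 0, "wz": -0.6, "hand": 0}] end [ 547.5 -286.9  134.1] 92.5
```

View pics/c10.png

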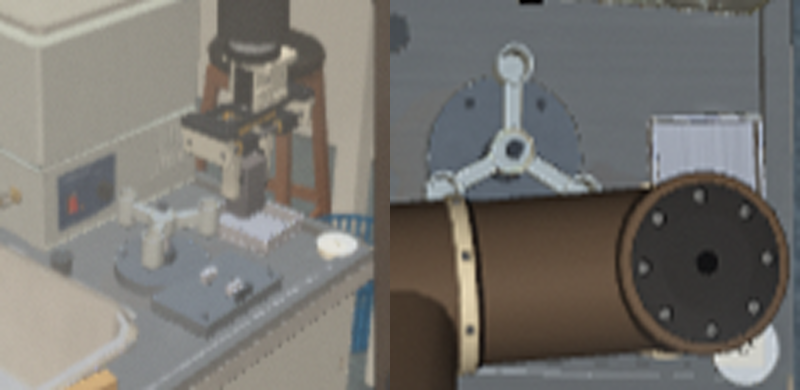

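```bash
python3 -m crank '[{"dx": -28, "dy": 17, "dz": 0, "wx": 0, "wy": 0, "wz": -0.5, "hand": 0}, {"dx": -28, "dy": 16, "dz": 0, "wx": 0, "wy": 0, "wz": -0.5, "hand": 0}, {"dx": -28, "dy": 16, "dz": 0, "wx": 0, "wy": 0, "wz": -0.5, "hand": 0}, {"dx": -27, "dy": 15, "dz": 0, "wx": 0, "wy": 0, "wz": -0.5, "hand": 0}, {"dx": -28, "dy": 14, "dz": 0, "wx": 0, "wy": 0, "wz": -0.5, "hand": 0},{"dx": 0, "dy": 0, "dz": 0, "wx": 0, "wy": 0, "wz": 0, "hand": 0},{"dx": 0, "dy": 0, "dz": 35, "wx": 0, "wy": 0, "wz": 0, "hand": 0},{"dx": 0, "dy": 0, "dz": 35, "wx": 0, "wy": 0, "wz": 0, "hand": 0},{"dx": 0, "dy": 0, "dz": 10, "wx": 0, "wy": 0, "wz": 0, "hand": 0},{"dx": 0, "dy": 0, "dz": 0, "wx": 0, "wy": 0, "wz": 0, "hand": 0}]'
python3 - <<'E'
from h import *
for n in("top","scene"):
    im=optics.capture(n);cv2.imwrite(f"pics/{n}11.png",im)
a=cv2.imread("pics/scene11.png")[110:230,230:370];b=cv2.imread("pics/top11.png")[140:245,290:410]
cv2.imwrite("pics/c11.png",np.hstack([cv2.resize(a,(390,390),interpolation=2),cv2.resize(b,(410,390),interpolation=2)]))
E
```

```text
time_s: 16.65
tcp_pos: [0.5406, -0.2868, 0.0508]
eef_rot: [-179.9, -0.0, 92.5]
contact_force: [-0.0, -0.4, -2.0]
gripper_width: 0.0459
```

View pics/c11.png

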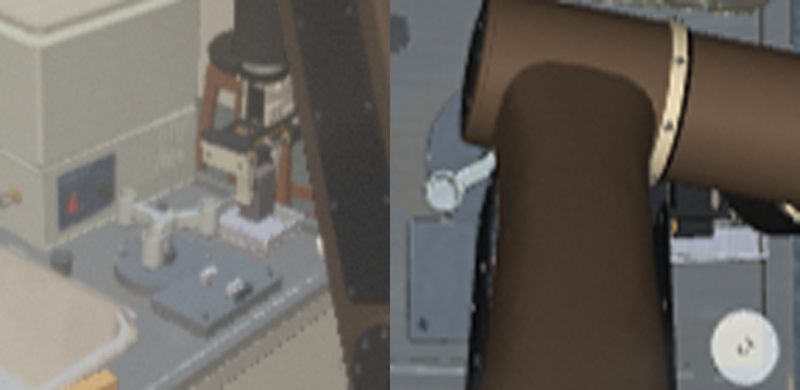

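```bash
python3 -m crank '[{"dx": 0, "dy": 0, "dz": 13, "wx": 0, "wy": 0, "wz": 0, "hand": 0},{"dx": 0, "dy": 0, "dz": 4, "wx": 0, "wy": 0, "wz": 0, "hand": 0},{"dx": 0, "dy": 0, "dz": 0, "wx": 0, "wy": 0, "wz": 0, "hand": 0}]'
python3 -m crank '[{"dx": 0, "dy": 0, "dz": 2, "wx": 0, "wy": 0, "wz": 0, "hand": 0},{"dx": 0, "dy": 0, "dz": 0, "wx": 0, "wy": 0, "wz": 0, "hand": 0}]'
```

```text
time_s: 17.12
tcp_pos: [0.5409, -0.2871, 0.0342]
eef_rot: [-180.0, -0.0, 92.5]
contact_force: [-0.2, 0.3, -2.0]
gripper_width: 0.0459
time_s: 17.38
tcp_pos: [0.5412, -0.2872, 0.0326]
eef_rot: [180.0, -0.0, 92.5]
contact_force: [0.4, 0.5, -2.8]
gripper_width: 0.0459
```

```bash
python3 -m crank '[{"dx": 0, "dy": 0, "dz": 2, "wx": 0, "wy": 0, "wz": 0, "hand": 0},{"dx": 0, "dy": 0, "dz": 1, "wx": 0, "wy": 0, "wz": 0, "hand": 0},{"dx": 0, "dy": 0, "dz": 0, "wx": 0, "wy": 0, "wz": 0, "hand": 0}]'
```

```text
time_s: 17.75
tcp_pos: [0.5416, -0.2873, 0.0311]
eef_rot: [179.9, 0.0, 92.5]
contact_force: [-3.9, 3.0, 10.2]
gripper_width: 0.0458
```

Contact with the tray floor. I release to about 72%, wait, then go straight up.

```bash
python3 -m crank '[{"dx": 0, "dy": 0, "dz": 0, "wx": 0, "wy": 0, "wz": 0, "hand": 75},{"dx": 0, "dy": 0, "dz": 0, "wx": 0, "wy": 0, "wz": 0, "hand": 75},{"dx": 0, "dy": 0, "dz": 0, "wx": 0, "wy": 0, "wz": 0, "hand": 75},{"dx": 0, "dy": 0, "dz": -20, "wx": 0, "wy": 0, "wz": 0, "hand": 75},{"dx": 0, "dy": 0, "dz": -50, "wx": 0, "wy": 0, "wz": 0, "hand": 75},{"dx": 0, "dy": 0, "dz": -50, "wx": 0, "wy": 0, "wz": 0, "hand": 75},{"dx": 0, "dy": 0, "dz": 0, "wx": 0, "wy": 0, "wz": 0, "hand": 75}]'
python3 plan.py 0 480,-160,160,90,4 440,-20,160,90,4
python3 - <<'E'
from h import *
for n in("top","scene"):
    im=optics.capture(n);cv2.imwrite(f"pics/{n}12.png",im)
a=cv2.imread("pics/scene12.png")[110:230,230:370];b=cv2.imread("pics/top12.png")[140:245,290:410]
cv2.imwrite("pics/c12.png",np.hstack([cv2.resize(a,(390,390),interpolation=2),cv2.resize(b,(410,390),interpolation=2)]))
E
```

```text
time_s: 18.62
tcp_pos: [0.5438, -0.288, 0.1543]
eef_rot: [179.6, 0.2, 92.5]
contact_force: [-0.1, -0.8, -0.0]
gripper_width: 0.0658
[{"dx": 33, "dy": -15, "dz": -1, "wx": 0, "wy": 0, "wz": 0.6, "hand": 0}, {"dx": 32, "dy": -15, "dz": -2, "wx": 0, "wy": 0, "wz": 0.6, "hand": 0}, {"dx": 32, "dy": -15, "dz": -1, "wx": 0, "wy": 0, "wz": 0.7, "hand": 0}, {"dx": 33, "dy": -15, "dz": -2, "wx": 0, "wy": 0, "wz": 0.6, "hand": 0}] end [ 480.3 -159.8  160.3] 90.0
[{"dx": 35, "dy": -10, "dz": 0, "wx": 0, "wy": 0, "wz": 0.0, "hand": 0}, {"dx": 35, "dy": -10, "dz": 0, "wx": 0, "wy": 0, "wz": 0.0, "hand": 0}, {"dx": 35, "dy": -10, "dz": 0, "wx": 0, "wy": 0, "wz": 0.0, "hand": 0}, {"dx": 35, "dy": -10, "dz": 0, "wx": 0, "wy": 0, "wz": 0.0, "hand": 0}] end [440.2 -19.8 160.3] 90.0
```

View pics/c12.png

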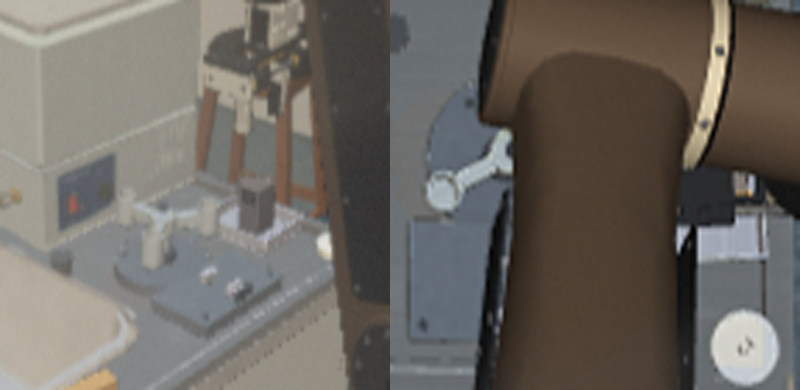

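```bash
python3 plan.py 0 610,-40,160,90,6
python3 - <<'E'
from h import *
print(atz("top",(320,138),0),atz("top",(300,138),0))
E
```

```text
[{"dx": 41, "dy": 13, "dz": -2, "wx": 0, "wy": 0, "wz": 0.4, "hand": 0}, {"dx": 41, "dy": 13, "dz": -2, "wx": 0, "wy": 0, "wz": 0.4, "hand": 0}, {"dx": 41, "dy": 13, "dz": -2, "wx": 0, "wy": 0, "wz": 0.4, "hand": 0}, {"dx": 41, "dy": 12, "dz": -1, "wx": 0, "wy": 0, "wz": 0.4, "hand": 0}, {"dx": 41, "dy": 12, "dz": -2, "wx": 0, "wy": 0, "wz": 0.4, "hand": 0}, {"dx": 40, "dy": 12, "dz": -1, "wx": 0, "wy": 0, "wz": 0.5, "hand": 0}] end [610.  -40.2 160. ] 90.0
[ 0.71092707 -0.09488667  0.        ] [ 0.709717   -0.03190741  0.        ]
```

```bash
python3 -m crank '[{"dx": 41, "dy": 13, "dz": -2, "wx": 0, "wy": 0, "wz": 0.4, "hand": 0}, {"dx": 41, "dy": 13, "dz": -2, "wx": 0, "wy": 0, "wz": 0.4, "hand": 0}, {"dx": 41, "dy": 13, "dz": -2, "wx": 0, "wy": 0, "wz": 0.4, "hand": 0}, {"dx": 41, "dy": 12, "dz": -1, "wx": 0, "wy": 0, "wz": 0.4, "hand": 0}, {"dx": 41, "dy": 12, "dz": -2, "wx": 0, "wy": 0, "wz": 0.4, "hand": 0}, {"dx": 40, "dy": 12, "dz": -1, "wx": 0, "wy": 0, "wz": 0.5, "hand": 0}, {"dx": 0, "dy": 0, "dz": 0, "wx": 0, "wy": 0, "wz": 0, "hand": 0}, {"dx": 0, "dy": 0, "dz": 0, "wx": 0, "wy": 0, "wz": 0, "hand": 0}]'
python3 - <<'E'
from h import *
for n in("top","scene"):
    im=optics.capture(n);cv2.imwrite(f"pics/{n}13.png",im)
a=cv2.imread("pics/scene13.png")[110:230,230:370];b=cv2.imread("pics/top13.png")[140:245,290:410]
cv2.imwrite("pics/c13.png",np.hstack([cv2.resize(a,(390,390),interpolation=2),cv2.resize(b,(410,390),interpolation=2)]))
E
python3 plan.py 0 610,-40,59,90,3
```

```text
time_s: 19.73
tcp_pos: [0.6091, -0.0403, 0.1581]
eef_rot: [-179.9, 0.0, 90.0]
contact_force: [-0.8, -0.5, 0.1]
gripper_width: 0.0004
[{"dx": 0, "dy": 0, "dz": 33, "wx": 0, "wy": 0, "wz": -0.0, "hand": 0}, {"dx": 1, "dy": 0, "dz": 33, "wx": 0, "wy": 0, "wz": -0.0, "hand": 0}, {"dx": 0, "dy": 1, "dz": 34, "wx": 0, "wy": 0, "wz": -0.1, "hand": 0}] end [610.2 -40.1  58.7] 90.0
```

View pics/c13.png

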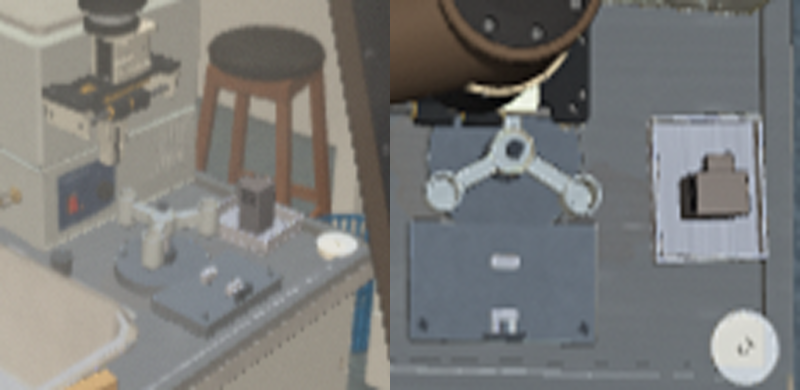

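```bash
python3 -m crank '[{"dx": 0, "dy": 0, "dz": 33, "wx": 0, "wy": 0, "wz": 0, "hand": 0}, {"dx": 0, "dy": 0, "dz": 33, "wx": 0, "wy": 0, "wz": 0, "hand": 0}, {"dx": 0, "dy": 0, "dz": 33, "wx": 0, "wy": 0, "wz": 0, "hand": 0}, {"dx": 0, "dy": 0, "dz": 0, "wx": 0, "wy": 0, "wz": 0, "hand": 0}]'
python3 -m crank '[{"dx": 0, "dy": -50, "dz": 0, "wx": 0, "wy": 0, "wz": 0, "hand": 0}, {"dx": 0, "dy": -55, "dz": 0, "wx": 0, "wy": 0, "wz": 0, "hand": 0}, {"dx": 0, "dy": -55, "dz": 0, "wx": 0, "wy": 0, "wz": 0, "hand": 0}, {"dx": 0, "dy": -10, "dz": -20, "wx": 0, "wy": 0, "wz": 0, "hand": 0}, {"dx": 0, "dy": 0, "dz": -50, "wx": 0, "wy": 0, "wz": 0, "hand": 0}, {"dx": 0, "dy": 0, "dz": -50, "wx": 0, "wy": 0, "wz": 0, "hand": 0}]'
python3 - <<'E'
from h import *
L=[]
for i in range(6):
    im=optics.capture("top");L.append(cv2.resize(im[140:235,290:410],(266,210),interpolation=2));print(get_state()["time_s"])
cv2.imwrite("pics/c14.png",np.vstack([np.hstack(L[:3]),np.hstack(L[3:])]))
E
```

```text
time_s: 20.32
tcp_pos: [0.6075, -0.0417, 0.0581]
eef_rot: [-179.7, 0.1, 89.9]
contact_force: [-0.6, -0.2, 0.2]
gripper_width: 0.0003
time_s: 21.08
tcp_pos: [0.4398, -0.0407, 0.1839]
eef_rot: [179.9, -0.0, 90.0]
contact_force: [1.9, 0.0, -0.6]
gripper_width: 0.0005
21.125
21.175
21.225
21.275
21.325
21.375
```

View pics/c14.png

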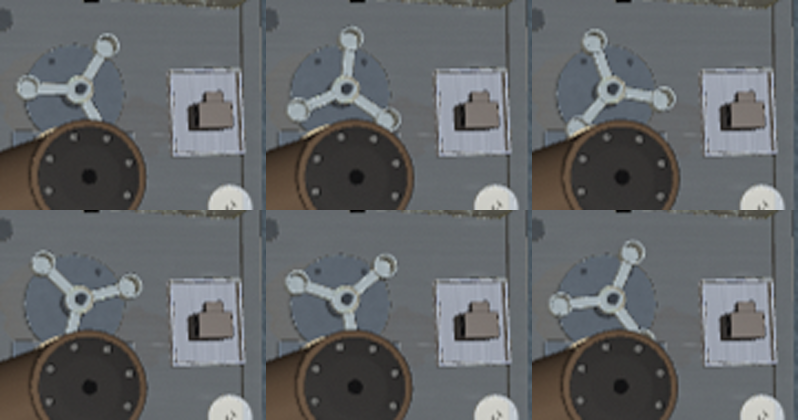

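```bash
for i in 1 2; do python3 -m crank '[{"dx":0,"dy":0,"dz":0,"wx":0,"wy":0,"wz":0,"hand":0},{"dx":0,"dy":0,"dz":0,"wx":0,"wy":0,"wz":0,"hand":0},{"dx":0,"dy":0,"dz":0,"wx":0,"wy":0,"wz":0,"hand":0},{"dx":0,"dy":0,"dz":0,"wx":0,"wy":0,"wz":0,"hand":0},{"dx":0,"dy":0,"dz":0,"wx":0,"wy":0,"wz":0,"hand":0},{"dx":0,"dy":0,"dz":0,"wx":0,"wy":0,"wz":0,"hand":0},{"dx":0,"dy":0,"dz":0,"wx":0,"wy":0,"wz":0,"hand":0},{"dx":0,"dy":0,"dz":0,"wx":0,"wy":0,"wz":0,"hand":0},{"dx":0,"dy":0,"dz":0,"wx":0,"wy":0,"wz":0,"hand":0},{"dx":0,"dy":0,"dz":0,"wx":0,"wy":0,"wz":0,"hand":0}]' | head -2; done
python3 - <<'E'
from h import *
L=[]
for i in range(4):
    im=optics.capture("top");L.append(cv2.resize(im[140:235,290:410],(380,290),interpolation=2))
cv2.imwrite("pics/c15.png",np.vstack([np.hstack(L[:2]),np.hstack(L[2:])]))
cv2.imwrite("pics/top15.png",im);cv2.imwrite("pics/scene15.png",optics.capture("scene"))
E
```

```text
time_s: 22.62
tcp_pos: [0.4399, -0.0402, 0.1806]
time_s: 23.88
tcp_pos: [0.4398, -0.0402, 0.1806]
```

View pics/c15.png

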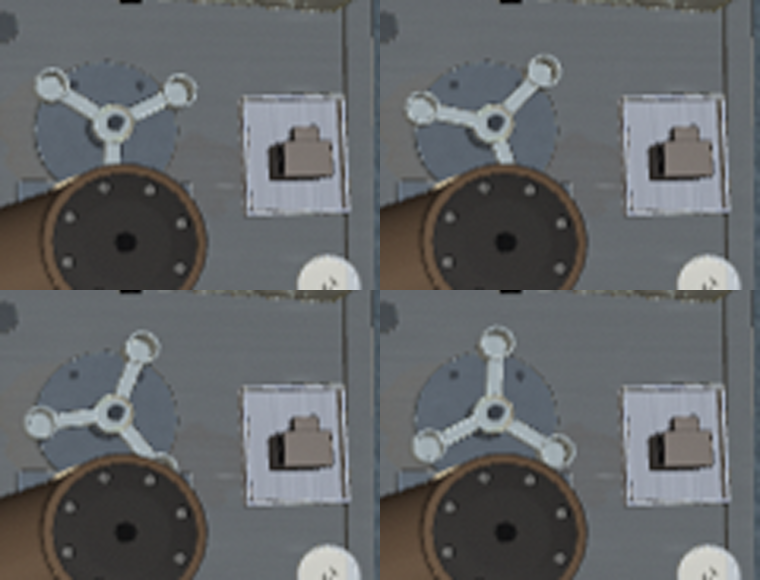

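View pics/scene15.png

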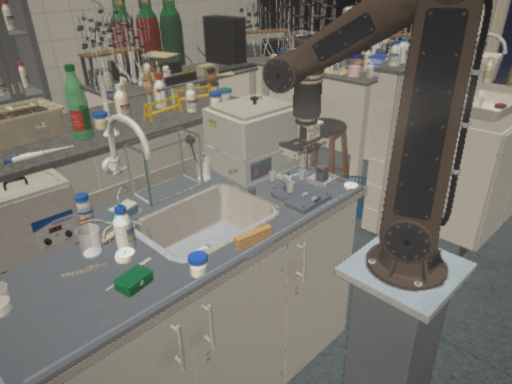

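View pics/top15.png

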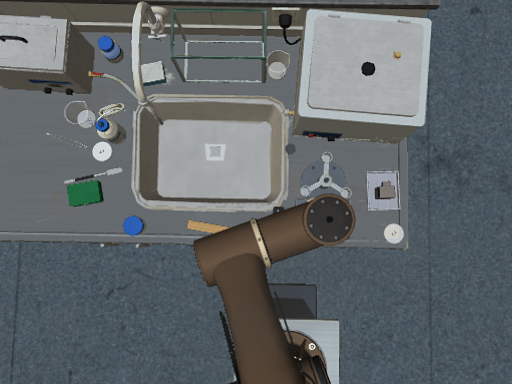

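```bash
python3 -c "
from plant import order
print(order.close_job())"
```

```text
the job is handed in; nothing more can be done
None
```

I finished every step and handed the job in at about 24 s of the 64 s allowed. I got no verdict back.

- **Knocking the chock out:** I gripped the block and pushed the chock along the ledge with its end, against about 19–20 N. The force fell to 1.8 N once the chock was clear. The picture put the chock at about y −47 mm in the stand's frame, upright.
- **Block and chock:** I laid the block flat at its old spot on the worktop, then lifted the chock into the steel tray. The pictures show the chock upright, near the tray's centre, with the gripper clear of it.
- **Rotor:** I swept one cup with the closed fingers. Successive pictures showed about 9 rad/s just after release and about 7 rad/s some 2.8 s later, still turning. The arm was held clear the whole time.
- **Other things:** The jar, petri dish and stopper showed at the same pixel positions at the end as at the start.
- **Checks that disagreed:** Several points conflicted by a few millimetres or about a degree, which did not matter for the work:
  - The stand's yaw came out between 0 and 1 degree, depending on which part I fitted.
  - The chock's starting y was about 5 mm off the clip's middle.
- **Refused moves:** The arm refused my first two move calls because the rows left out keys. The robot did not move, and no move was refused after that.

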